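Tighten the fuel pump's hex plug with the T-key

TASK

Take the thickest of the three T-handled hex keys out of the wooden stand and put it fully home in the six-sided recess of the plug on the pump housing, before turning anything. Then turn the plug clockwise with it until the plug's ear comes up against the stop on its boss, and leave the key standing in the plug.

Things in the scene. Friction and masses are not known exactly. Their poses are not given: they have to be found in the camera images.
- hex_key: Thickest of 3 T-keys upright in a wood block (50 high, holes 40 deep, 72 apart). Hex steel shank 22 across flats, foot narrowing to a 15 nose over 6. Black flat grip on top: 16 thick (x), 62 long (y, roughly along the row), z 94-124. Origin: foot centre, z up. Flats face x and every 60 deg. 0.35 kg. Its neighbours: shanks 14 and 10, grips 46 long; not wanted. All mm.
- plug_recess (a point): Floor centre of the hex recess, open upward, in the 63 mm steel plug on the aluminium housing in the blue tray; frame turns with plug, z up. 24 mm across flats, flats face x and every 60 deg, 20 deep, then a 45 deg countersink to 42 across at the top, 29 above floor. Key fits within 10 deg of any of 6 ways; 10 deg play before it drives. The square-recess plug beside it is not wanted.
- plug (a joint): Turn of the plug about its upright axis, rad, growing clockwise seen from above (tightening): 0 fully loose, 1.3 at the stop, where it is tight. It starts between 0.25 and 0.6, stays where it is left and takes about 0.12 N m to turn.
- plug_ear (a point): Outer part of the small dark steel ear (12 x 7 x 4 mm) on the plug's top face, 34 mm from the plug's axis and 31 mm above the recess floor; it points outward over the boss's rim and turns with the plug. At the stop it lies against the aluminium lug (10 mm wide) standing on that rim.
Things that resemble listed ones, but are neither listed nor needed, are in the scene too. Leave any pink look-alike of the hex_key alone.

How it is judged:
By the outcome, as a careful person would: the job done as asked, in the order asked, and still so for the second after the job is handed in, with the robot touching nothing.
It also fails if it takes over 42 s, if anything falls off the work surface, if the arm or the gripper's body presses on something with over 40 N, if the wrist force passes 120 N, or if a joint passes its speed limit or range.

ROBOT

A 6-joint arm with a two-finger parallel gripper is mounted at the origin on the work surface. World frame = base frame: x ahead of the robot, y to its left, z up, the work surface at z = 0. Lengths are in m, angles in rad, forces in N, time in s.
With the tool pointing down it reaches from about 0.225 to 0.875 m from the base axis. Payload 3.4 kg.
Tool frame: the origin (TCP) lies at the very end of the fingers, on their centre line; the grasp point (between the pads) lies 19 mm behind it (manip.hold_point_z is the distance from the TCP to the grasp point, in m); z points along the fingers, x is the direction in which the jaws open and shut, and the axes are right-handed (so a half turn about z gives the same grasp; the last joint's range is limited). The gripper opens to 85 mm and grips with 20 to 120 N. Pads are 22 mm wide; open, the fingers measure 114 mm over their backs; the gripper's body (76 mm by 85 mm) begins 54 mm behind the grasp point. The pads swing forward as they close: fully open they stand 13 mm farther back than shut.
Start: joints at [-1.365, 0.276, 1.505, -0, 1.361, -0.121], TCP at [0.185, -0.545, 0.231] pointing down, gripper open.
Joint ranges: [-2.89, 2.89], [-0.75, 2.08], [0.22, 2.7], [-1.18, 4.32], [0.11, 2.71], [-2.7, 2.7]. Speed limits (rad/s): [2.57, 2.57, 3.14, 3.14, 3.14, 3.14].

INTERFACE

Orientations are given as a unit quaternion [w, x, y, z].
In Python, from rig import manip gives the robot as it stands.
- The arm moves only by the tool apply_moves, never from a script. Its argument "commands" is one flat list of numbers, 6 for each row, row after row: the shift along the tool's x, y, z normalised to -1 to 1, where 1 is 0.03 m, then the turn, a rotation vector about the tool's x, y, z normalised to -1 to 1, where 1 is 0.15 rad. A call has 1 to 20 rows; each row shifts and turns the commanded pose from where the row before left it, along the tool's axes as they then stand; what a row does not reach is not made up. A row lasts 1/10 s, in which the tool goes at most 50 mm and 8.59 degrees, less where a joint would pass 70% of its speed; a pose out of reach is approached as far as the arm can. A call with a number of a shift or a turn outside -1 to 1 is refused whole. A call with a gripper value outside its range is refused whole. "jaw" is the opening, from -1 (shut) to 1 (fully open), set as the call begins (left out, the last holds). The fingers move at their own pace and stop on an object; "newtons" is the grip in N (left out, the last holds). Time passes only in rows, so rows that do not move let the fingers close. It gives the time, the measured TCP pose, the force and the opening at its end, in the units of the state.
- manip.get_state(): the state, without advancing time (a new reading comes with each control period).
- manip.get_image(name): name is "scene" or "top" or "wrist"; returns a dict with "frame" (420x560x3 uint8, red, green, blue), "fx", "fy", "cx", "cy" (pixels), "extrinsics" (4x4, takes a point from camera to world coordinates); the wrist camera has in their place "mount" (4x4, takes a point from camera to tool coordinates, whose origin is the TCP and whose axes are the tool frame's). Camera axes: x right, y up, looking along -z (the intrinsics and any distortion apply to the point x, -y, -z); pixel columns grow to the right and rows downward; lengths in m; the calibration is good to about 2 mm. A picture is of the moment at which its call begins: read the wrist's pose just before it. There is no depth.
- manip.sign_off(): hands the job in, once; it reports no verdict.
The state is a dict: "clock": time; "qpos": joint angles; "qd": joint speeds; "effort": joint torques, N m; "position": TCP position; "ee_rot": TCP orientation; "contact_force": force on the tool from outside, world axes, zero at the start; "moment": the same for the moment, N m; "width": finger opening in m.
Only numpy, scipy, OpenCV 4.12 (cv2) and the standard library are available. Lean on these libraries where they do the work, as an engineer would, in place of code of your own. Each camera call takes 0.05 s, during which the arm holds its last target. There are 200 camera calls.

## Working session

There is one attempt and no reset: what is moved stays moved. The work goes in short steps, Python scripts to look and compute and a tool call to move; the robot and the scene stay as the last step left them, time stands still between calls to the robot, and variables do not carry over. Pictures are saved under pics/ and viewed, about 8 in all and at most 12, crops included, and the job is handed in when it is done.

Besides the shell and the picture viewer there is one more tool, called after "Call:" as a command line: name --argument value ..., lists and objects as JSON in quotes. apply_moves: Moves the arm, as the interface text tells. Scaled input: -1 to 1 covers 0.03 m each way for a shift and 0.15 rad each way for a turn. Its arguments: {"type":"object","properties":{"commands":{"type":"array"},"jaw":{"type":"number"},"newtons":{"type":"number"}},"required":["commands"]}

```bash
mkdir -p pics; ls; cat > h.py <<'E'
import numpy as np, cv2, pickle
from rig import manip
from scipy.spatial.transform import Rotation as R
def snap(name,tag):
    s=manip.get_state(); im=manip.get_image(name)
    if 'mount' in im:
        T=np.eye(4); q=s['ee_rot']; T[:3,:3]=R.from_quat([q[1],q[2],q[3],q[0]]).as_matrix(); T[:3,3]=s['position']
        im['extrinsics']=T@np.array(im['mount'])
    im['state']=s
    pickle.dump(im,open(f'pics/{tag}.pkl','wb')); cv2.imwrite(f'pics/{tag}.png',im['frame'][:,:,::-1]); return im
def load(tag): return pickle.load(open(f'pics/{tag}.pkl','rb'))
def ray(im,u,v):
    E=np.array(im['extrinsics']); d=np.array([(u-im['cx'])/im['fx'],-(v-im['cy'])/im['fy'],-1.]); return E[:3,3],E[:3,:3]@d
def atz(im,u,v,z):
    o,d=ray(im,u,v); return o+d*(z-o[2])/d[2]
def proj(im,p):
    E=np.array(im['extrinsics']); c=E[:3,:3].T@(np.array(p)-E[:3,3]); return im['cx']+im['fx']*c[0]/-c[2], im['cy']-im['fy']*c[1]/-c[2]
E
python3 - <<'E'
from h import *
for n in ['scene','top','wrist']:
    im=snap(n,n+'0'); print(n,[k for k in im],im['fx'],np.round(im['extrinsics'],3).tolist())
a=[load(n+'0')['frame'][:,:,::-1] for n in ['scene','top']]
print(manip.get_state()); print(manip.hold_point_z)
E
```

```text
pics
scene ['frame', 'fx', 'fy', 'cx', 'cy', 'extrinsics', 'state'] 390.80382030914797 [[0.827, -0.439, 0.35, 0.827], [0.562, 0.634, -0.531, -0.301], [0.011, 0.636, 0.772, 0.688], [0.0, 0.0, 0.0, 1.0]]
top ['frame', 'fx', 'fy', 'cx', 'cy', 'extrinsics', 'state'] 521.2463324643828 [[0.075, 0.975, -0.209, 0.309], [-0.997, 0.072, -0.018, 0.096], [-0.003, 0.209, 0.978, 1.127], [0.0, 0.0, 0.0, 1.0]]
wrist ['frame', 'fx', 'fy', 'cx', 'cy', 'mount', 'extrinsics', 'state'] 350.9702710727438 [[0.321, 0.909, 0.266, 0.253], [-0.947, 0.309, 0.088, -0.522], [-0.002, -0.28, 0.96, 0.373], [0.0, 0.0, 0.0, 1.0]]
{'clock': 0.15, 'qpos': array([-1.36496105e+00,  2.76461595e-01,  1.50581936e+00,  2.58117507e-05,
        1.36069621e+00, -1.21013858e-01]), 'qd': array([-0.00062911, -0.00162413, -0.00378653, -0.00174689, -0.00141114,
       -0.00216385]), 'effort': array([ 1.59551066e-03, -4.17144299e+01, -2.46032417e+01, -7.54852113e-05,
        7.56098918e-03, -2.68797917e-07]), 'position': array([ 0.18452789, -0.54418616,  0.23064081]), 'ee_rot': array([-4.77599099e-04,  8.12728375e-01, -5.82642351e-01, -5.01275017e-04]), 'contact_force': array([-0.17053528, -0.2155066 ,  0.11446162]), 'moment': array([ 0.00998969, -0.00493897,  0.00169528]), 'width': 0.08552651143240414}
0.0187
```

View pics/scene0.png

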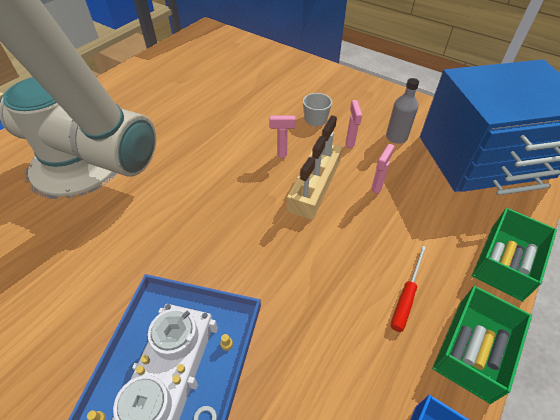

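View pics/top0.png

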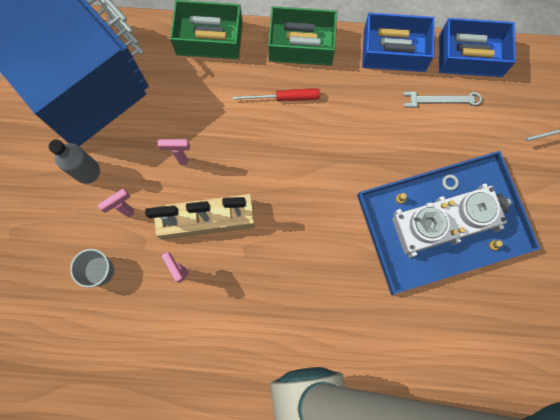

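Top view: the stand's three black grips are at (162,212), (198,207) and (234,203). The left one looks longest, so it probably is the thick key; the pink ones are decoys. The hex plug is at (431,223) and the square plug at (481,207). I'll confirm with one enlarged crop.

```bash
python3 - <<'E'
from h import *
t=load('top0')['frame'][:,:,::-1]; s=load('scene0')['frame'][:,:,::-1]
f=lambda a,x,y,w,h,W,H:cv2.resize(a[y:y+h,x:x+w],(W,H),interpolation=cv2.INTER_CUBIC)
a=np.hstack([f(t,135,180,130,65,400,200),f(s,275,105,80,120,400,600)[:0].reshape(0,400,3)]) if 0 else None
left=np.vstack([f(t,140,180,120,60,400,200),f(t,390,180,120,80,400,267)])
right=f(s,280,110,80,94,397,467)
cv2.imwrite('pics/c1.png',np.hstack([left,right]))
im=load('top0')
for u,v,z in [(162,212,.134),(198,207,.134),(234,203,.134),(148,213,.134),(177,211,.134),(431,223,.06),(481,207,.06)]: print(u,v,np.round(atz(im,u,v,z),3))
E
```

```text
162 212 [0.512 0.348 0.134]
198 207 [0.527 0.278 0.134]
234 203 [0.541 0.209 0.134]
148 213 [0.508 0.375 0.134]
177 211 [0.516 0.319 0.134]
431 223 [ 0.546 -0.197  0.06 ]
481 207 [ 0.588 -0.301  0.06 ]
```

View pics/c1.png

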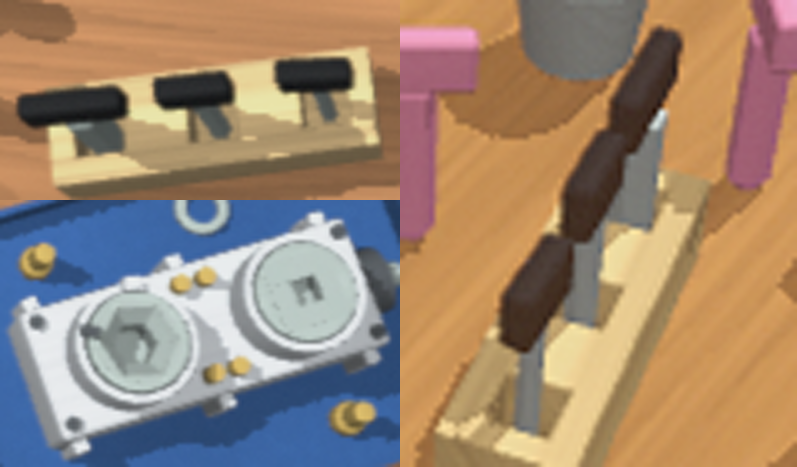

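The far (left) key has the thickest shank and the longest grip, so it is the one wanted. The plug ear shows near (90,330) in the crop, and the lug is at about (133,285). Next I'll fly over the plug for a close look.

Call:
apply_moves --commands '[-0.36,-0.76,0.05,0,0,0,-0.36,-0.76,0.05,0,0,0,-0.36,-0.76,0.05,0,0,0,-0.36,-0.76,0.05,0,0,0,-0.36,-0.76,0.05,0,0,0,-0.36,-0.76,0.05,0,0,0,-0.36,-0.76,0.05,0,0,0,-0.36,-0.76,0.05,0,0,0,-0.36,-0.76,0.05,0,0,0,-0.36,-0.76,0.05,0,0,0,-0.36,-0.76,0.05,0,0,0,-0.36,-0.76,0.05,0,0,0,-0.36,-0.76,0.05,0,0,0,-0.36,-0.76,0.05,0,0,0,-0.36,-0.76,0.05,0,0,0,-0.36,-0.76,0.05,0,0,0,-0.36,-0.76,0.05,0,0,0,-0.36,-0.76,0.05,0,0,0,-0.36,-0.76,0.05,0,0,0,-0.36,-0.76,0.05,0,0,0]'

```text
clock: 2.15
position: [0.5476, -0.1928, 0.2009]
ee_rot: [0.0, 0.813, -0.583, -0.0]
contact_force: [-0.4, -0.3, -0.5]
width: 0.0855
```

Call:
apply_moves --commands '[0,0,0,0,0,-0.96,0,0,0,0,0,-0.96,0,0,0,0,0,-0.96,0,0,0,0,0,-0.96,0,0,0,0,0,-0.96,0,0,0,0,0,-0.96,0,0,0,0,0,-0.96,0,0,0,0,0,-0.96,0,0,0,0,0,-0.96,0,0,0,0,0,-0.96,0,0,0,0,0,0]'

```text
clock: 3.25
position: [0.5469, -0.1935, 0.201]
ee_rot: [-0.0, 0.995, 0.098, -0.0]
contact_force: [0.2, 0.1, 0.4]
width: 0.0853
```

```bash
python3 - <<'E'
from h import *
im=snap('wrist','w1'); s=manip.get_state(); print(s['clock'],s['position'],s['qpos'],s['ee_rot'],s['contact_force'])
cv2.imwrite('pics/w1b.png',cv2.resize(im['frame'][:,:,::-1],(800,600),interpolation=cv2.INTER_CUBIC))
E
```

```text
3.3 [ 0.54692987 -0.19356478  0.2010152 ] [-4.60027657e-01  3.02092432e-01  1.54367988e+00 -5.64066494e-05
  1.29642035e+00 -6.53115109e-01] [-1.35438056e-04  9.95342491e-01  9.64014302e-02 -2.69067801e-04] [-2.69703669e-01 -2.69043051e-04 -4.28906636e-01]
```

View pics/w1b.png

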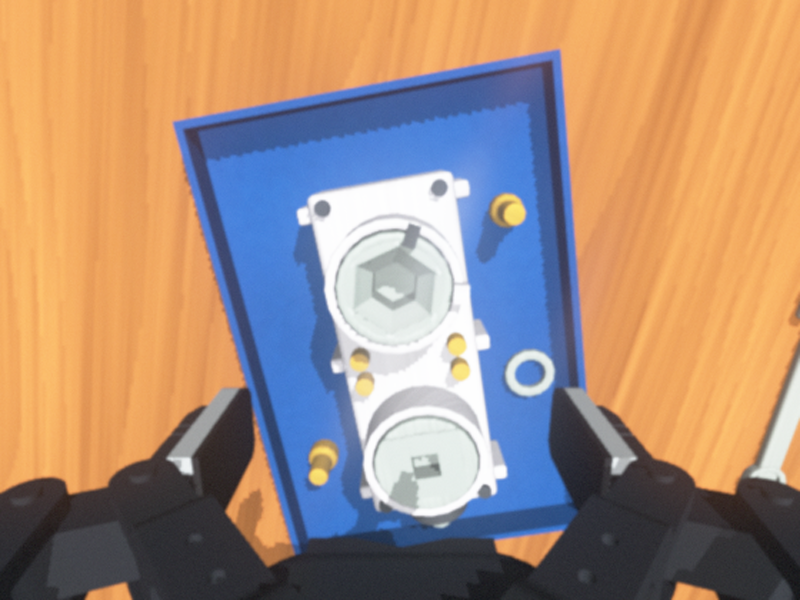

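Wrist view: hex plug centre is near (394,287), the ear at (412,237) and the lug at (462,292), so about 1 rad of clockwise travel remains. I'll fit the plug numerically on enlarged crops from the wrist and scene cameras.

```bash
python3 - <<'E'
from h import *
f=lambda a,x,y,w,h,W,H:cv2.resize(a[y:y+h,x:x+w],(W,H),interpolation=cv2.INTER_CUBIC)
w=load('w1')['frame'][:,:,::-1]; s=load('scene0')['frame'][:,:,::-1]
cv2.imwrite('pics/c2.png',np.hstack([f(w,220,145,115,115,460,460),f(s,140,290,85,115,340,460)]))
E
```

```text
(no output)
```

View pics/c2.png

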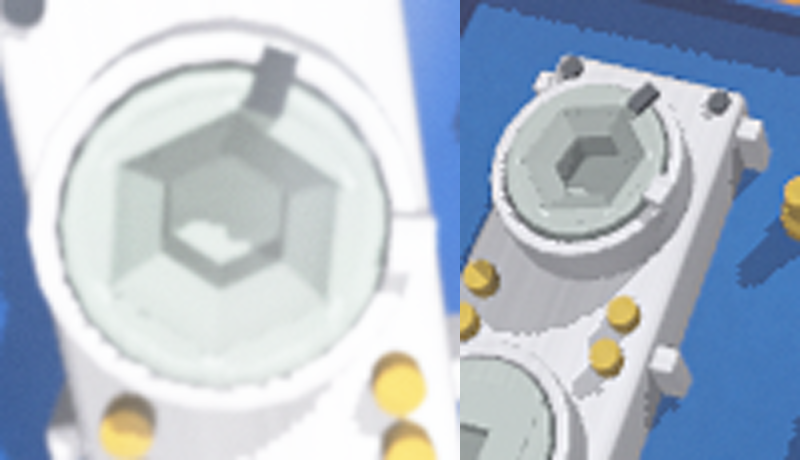

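```bash
cat > fit.py <<'E'
from h import *
from scipy.optimize import least_squares
w,s,t=load('w1'),load('scene0'),load('top0')
cw=lambda p:np.array(p)/4+[220-.375,145-.375]; cs=lambda p:(np.array(p)-[460,0])/4+[140-.375,290-.375]
hexp=[cw(p) for p in [(235,112),(342,185),(330,303),(222,357),(110,285),(118,163)]]
exw=[cw(p) for p in [(60,220),(390,220),(225,62),(225,387)]]; exs=[cs(p) for p in [(502,160),(669,160),(586,80),(586,240)]]
a=np.linspace(0,2*np.pi,181)
def ext(im,p):
    q=np.array([proj(im,[p[0]+.0315*np.cos(b),p[1]+.0315*np.sin(b),p[2]]) for b in a]); return [q[:,0].min(),q[:,0].max(),q[:,1].min(),q[:,1].max()]
def hexm(p): return np.array([proj(w,[p[0]+.02425*np.cos(p[3]+np.pi/6+k*np.pi/3),p[1]+.02425*np.sin(p[3]+np.pi/6+k*np.pi/3),p[2]]) for k in range(6)])
def res(p):
    m=hexm(p); r=[]
    for h in hexp:
        d=m-h; r+=list(d[np.argmin((d**2).sum(1))])
    for im,e in((w,exw),(s,exs)):
        r+=list(np.array(ext(im,p))-[e[0][0],e[1][0],e[2][1],e[3][1]])
    return np.array(r)
best=min((least_squares(res,[.546,-.197,.06,y]) for y in np.arange(0,1.05,.15)),key=lambda r:r.cost)
p=best.x; print(p,best.cost,np.round(res(p),1))
print('top',proj(t,p[:3]))
ear=atz(w,*cw((271,83)),p[2]+.002)[:2]; lug=atz(w,*cw((408,250)),p[2]+.002)[:2]
for n,e in(('ear',ear),('lug',lug)): d=e-p[:2]; print(n,e,np.hypot(*d),np.arctan2(d[1],d[0]))
E
python3 fit.py
```

```text
[ 0.54309018 -0.19060202  0.08539832  1.16405735] 5.490252529119099 [ 0.2 -1.1  0.1 -1.1  0.   0.1 -1.4 -0.6  0.5  0.5  0.2  0.  -0.1  0.5
  1.5  0.7  0.7 -0.7  1.  -0.9]
top (np.float64(431.5251167975432), np.float64(221.51766709607818))
ear [ 0.54566192 -0.16049377] 0.03021788050826315 1.485586722206769
lug [ 0.57731625 -0.18640682] 0.03448221798476036 0.12196473121283188
```

Plug is at (0.543,-0.191), top z 0.0854 and recess floor 0.0564. Hex yaw is 0.117 mod 60°, with about 1.05 rad left to the stop. Now hovering over the key.

Call:
apply_moves --commands '[0.12,-0.9,-0.12,0,0,0,0.12,-0.9,-0.12,0,0,0,0.12,-0.9,-0.12,0,0,0,0.12,-0.9,-0.12,0,0,0,0.12,-0.9,-0.12,0,0,0,0.12,-0.9,-0.12,0,0,0,0.12,-0.9,-0.12,0,0,0,0.12,-0.9,-0.12,0,0,0,0.12,-0.9,-0.12,0,0,0,0.12,-0.9,-0.12,0,0,0,0.12,-0.9,-0.12,0,0,0,0.12,-0.9,-0.12,0,0,0,0.12,-0.9,-0.12,0,0,0,0.12,-0.9,-0.12,0,0,0,0.12,-0.9,-0.12,0,0,0,0.12,-0.9,-0.12,0,0,0,0.12,-0.9,-0.12,0,0,0,0.12,-0.9,-0.12,0,0,0,0.12,-0.9,-0.12,0,0,0,0.12,-0.9,-0.12,0,0,0]'

```text
clock: 5.3
position: [0.5123, 0.3511, 0.2732]
ee_rot: [0.0, 0.995, 0.096, -0.0]
contact_force: [0.5, 0.1, 0.6]
width: 0.0854
```

Call:
apply_moves --commands '[0,0,0,0,0,0,0,0,0,0,0,0]'

```text
clock: 5.5
position: [0.5123, 0.3502, 0.2728]
ee_rot: [0.001, 0.995, 0.098, -0.0]
contact_force: [0.1, -0.7, 0.8]
width: 0.0854
```

```bash
python3 - <<'E'
from h import *
im=snap('wrist','w2'); s=manip.get_state(); print(s['clock'],s['position'],s['qpos'],s['ee_rot'])
cv2.imwrite('pics/w2b.png',cv2.resize(im['frame'][:,:,::-1],(800,600),interpolation=cv2.INTER_CUBIC))
E
```

```text
5.55 [0.51236146 0.34952119 0.27286069] [ 4.87032170e-01  3.27034181e-01  1.32835858e+00 -8.45110210e-04
  1.48731931e+00  2.92319761e-01] [ 6.02123801e-04  9.95260934e-01  9.72377600e-02 -3.57789053e-04]
```

View pics/w2b.png

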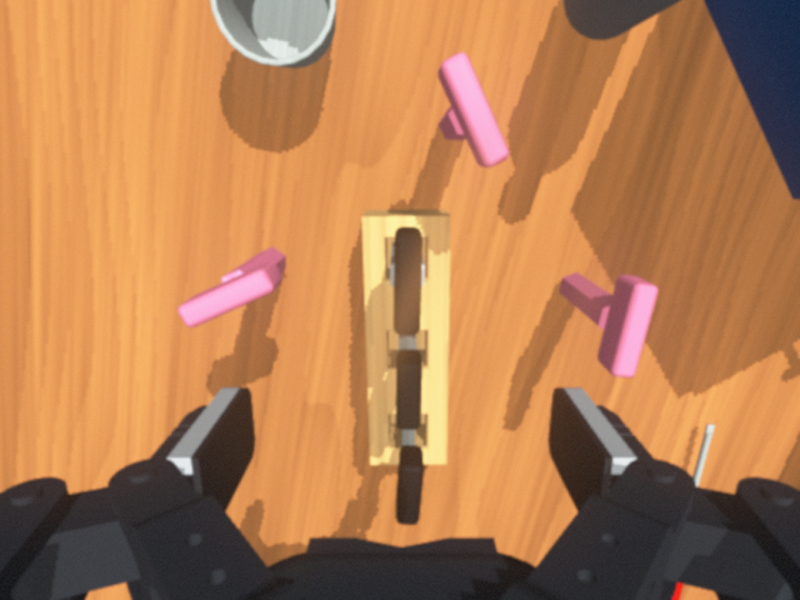

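The wanted key's grip spans (408,228) to (406,335), about 394–420 wide, and is aligned with tool y. The neighbours are lower down in the picture and the pink ones are clear to the sides.

```bash
python3 - <<'E'
from h import *
im=load('w2'); k=1/1.42857
for z in(.134,.122):
  A=atz(im,408*k,230*k,z);B=atz(im,406.5*k,334*k,z); d=A-B; print(z,A,B,(A+B)/2,np.hypot(*d[:2]),np.arctan2(d[1],d[0])-np.pi/2)
L=atz(im,394*k,281*k,.132);Rr=atz(im,420*k,281*k,.132);print(L,Rr,np.linalg.norm(L-Rr))
q=im['state']['ee_rot'];x=R.from_quat([q[1],q[2],q[3],q[0]]).as_matrix();print(x)
t=load('top0'); print(proj(t,[.512,.348,.134]))
c=np.array([atz(im,407*k,281*k,.132),atz(im,408*k,390*k,.132),atz(im,410*k,486*k,.132)]);print(c, np.arctan2(*(c[0]-c[2])[[1,0]])-np.pi/2)
E
```

```text
0.134 [0.51019883 0.38257964 0.134     ] [0.52151071 0.32195163 0.134     ] [0.51585477 0.35226564 0.134     ] 0.06167426044675811 0.1844576036746297
0.122 [0.51066613 0.38098534 0.122     ] [0.52246131 0.31776705 0.122     ] [0.51656372 0.34937619 0.122     ] 0.06430924357200275 0.18445760367462904
[0.50814773 0.35179084 0.132     ] [0.52293717 0.35471744 0.132     ] 0.015076220964223768
[[ 9.80976536e-01  1.94125828e-01 -4.46414574e-04]
 [ 1.94125240e-01 -9.80976124e-01 -1.11186987e-03]
 [-6.53764697e-04  1.00405792e-03 -9.99999282e-01]]
(np.float64(161.75637325875215), np.float64(212.09827784628044))
[[0.51554267 0.35325419 0.132     ]
 [0.52980621 0.28542532 0.132     ]
 [0.54476932 0.2178448  0.132     ]] 0.21257813098162726
```

Call:
apply_moves --commands '[0.12,-0.06,0.7,0,0,0,0,0,0.7,0,0,0,0,0,0.7,0,0,0,0,0,0.7,0,0,0,0,0,0.7,0,0,0,0,0,0.7,0,0,0,0,0,0.7,0,0,0,0,0,0.6,0,0,0,0,0,0,0,0,0]'

```text
clock: 6.45
position: [0.514, 0.3501, 0.1056]
ee_rot: [0.001, 0.995, 0.097, -0.003]
contact_force: [-0.0, 0.2, 0.5]
width: 0.0853
```

Call:
apply_moves --commands '[0,0,0,0,0,0,0,0,0,0,0,0,0,0,0,0,0,0,0,0,0,0,0,0,0,0,0,0,0,0,0,0,0,0,0,0,0,0,0,0,0,0,0,0,0,0,0,0]' --jaw -1 --newtons 80

```text
clock: 7.25
position: [0.516, 0.3527, 0.1092]
ee_rot: [-0.0, 0.995, 0.098, 0.001]
contact_force: [-0.2, -0.3, 6.4]
width: 0.0144
```

Call:
apply_moves --commands '[0,0,-0.3,0,0,0,0,0,-0.5,0,0,0,0,0,-0.6,0,0,0,0,0,-0.8,0,0,0,0,0,-0.8,0,0,0,0,0,-0.8,0,0,0,0,0,-0.8,0,0,0,0,0,0,0,0,0,0,0,0,0,0,0]'

```text
clock: 8.15
position: [0.5153, 0.3523, 0.2454]
ee_rot: [0.0, 0.995, 0.098, -0.001]
contact_force: [-0.1, -0.5, -4.3]
width: 0.0146
```

```bash
python3 - <<'E'
from h import *
im=snap('wrist','w3'); s=snap('scene','s3'); st=im['state']; print(st['clock'],st['position'],st['qpos'],st['ee_rot'],st['width'],st['contact_force'])
print(proj(s,st['position']))
u,v=map(int,proj(s,st['position']))
w=im['frame'][200:420,150:410]; a=cv2.resize(w,(520,440),interpolation=cv2.INTER_CUBIC)
b=s['frame'][max(0,v-60):max(0,v-60)+120,max(0,u-38):max(0,u-38)+76]
cv2.imwrite('pics/c3.png',np.hstack([a,cv2.resize(b,(279,440),interpolation=cv2.INTER_CUBIC)])[:,:,::-1])
E
```

```text
8.15 [0.51531567 0.35229515 0.24536741] [ 4.88310395e-01  3.44339909e-01  1.36914467e+00 -8.60116961e-05
  1.42931443e+00  2.92319649e-01] [ 2.68867073e-04  9.95201517e-01  9.78446481e-02 -5.41613313e-04] 0.014627451699106689 [-0.10822688 -0.5291292  -4.27872064]
(np.float64(334.92329551402736), np.float64(78.36714096755728))
```

View pics/c3.png

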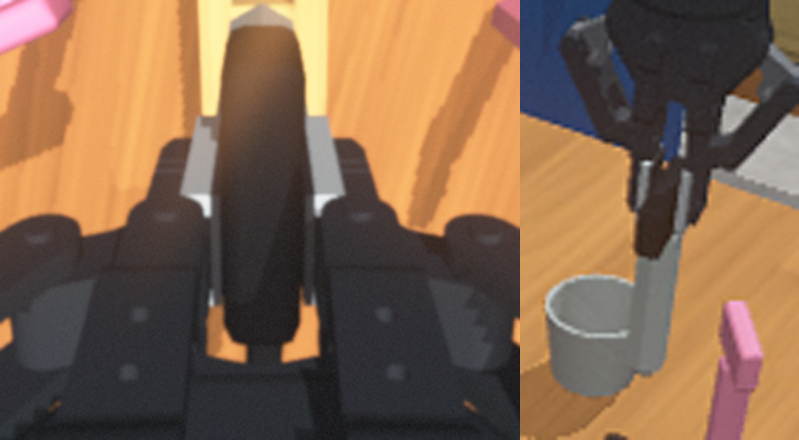

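The key is held by its grip (width 14.6 mm, about 4 N of weight). The shank looks upright, with its foot at about (331,119) in the scene image. I'll check the foot offset against a vertical model.

```bash
python3 - <<'E'
from h import *
w,s=load('w3'),load('s3'); p=w['state']['position']; q=w['state']['ee_rot']; M=R.from_quat([q[1],q[2],q[3],q[0]]).as_matrix()
hx=lambda r,h:[p+M@np.array([r*np.cos(a),r*np.sin(a),h]) for a in np.pi/6+np.arange(6)*np.pi/3]
for f in (.096,.098,.100):
  for r,h in((.0127,f-.006),(.00866,f)):
    P=np.array([proj(s,x) for x in hx(r,h)]); W=np.array([proj(w,x) for x in hx(r,h)])
    print(f,r,'scene u',P[:,0].min().round(1),P[:,0].max().round(1),'v',P[:,1].min().round(1),P[:,1].max().round(1),'wrist top',W[W[:,1].argmin()].round(1))
print('shank top edges', [np.round(proj(s,x),1) for x in hx(.0127,.006)])
# overlay crop
a=s['frame'][60:135,300:360].copy(); a=cv2.resize(a,(480,600),interpolation=cv2.INTER_CUBIC)
for r,h in((.0127,.092),(.00866,.098),(.0127,.01)):
  P=np.array([proj(s,x) for x in hx(r,h)]); P=((P-[300-.44,60-.44])*8).astype(int); cv2.polylines(a,[P],True,(255,0,0),1)
b=cv2.resize(w['frame'][180:255,262:302],(320,600),interpolation=cv2.INTER_CUBIC)
for r,h in((.0127,.092),(.00866,.098)):
  P=np.array([proj(w,x) for x in hx(r,h)]); P=((P-[262-.44,180-.44])*8).astype(int); cv2.polylines(b,[P],True,(255,0,0),1)
cv2.imwrite('pics/c4.png',np.hstack([a,b])[:,:,::-1])
E
```

```text
0.096 0.0127 scene u 324.7 335.9 v 111.6 118.0 wrist top [280.1 199.7]
0.096 0.00866 scene u 326.2 333.9 v 114.8 119.2 wrist top [280.1 203.2]
0.098 0.0127 scene u 324.6 335.8 v 112.3 118.8 wrist top [280.1 199. ]
0.098 0.00866 scene u 326.1 333.8 v 115.5 120.0 wrist top [280.1 202.5]
0.1 0.0127 scene u 324.5 335.7 v 113.1 119.5 wrist top [280.1 198.3]
0.1 0.00866 scene u 326.0 333.7 v 116.3 120.7 wrist top [280.1 201.8]
shank top edges [array([338.8,  83.8]), array([332.6,  84.2]), array([328.5,  81.4]), array([330.5,  78.2]), array([336.5,  77.8]), array([340.7,  80.6])]
```

View pics/c4.png

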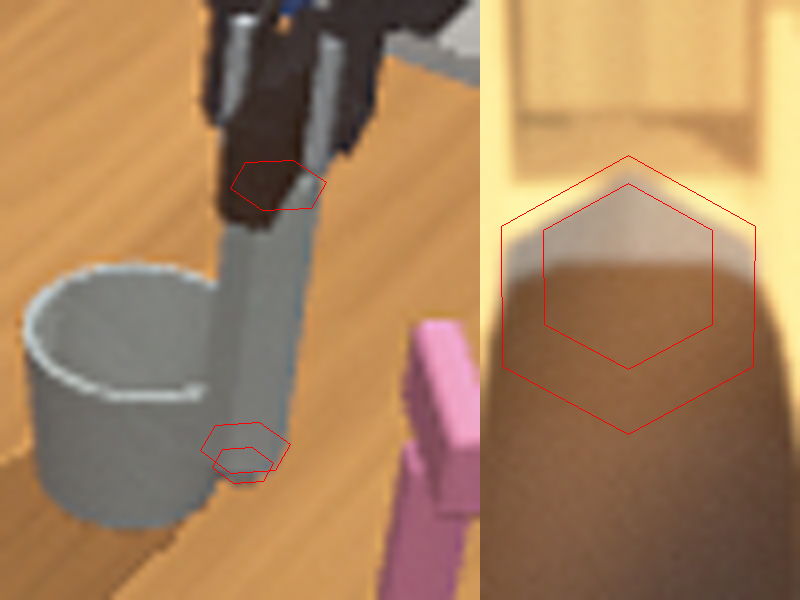

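Call:
apply_moves --commands '[0,0,-0.6,0,0,0,0,0,-0.7,0,0,0,-0.13,0.9,0,0,0,0,-0.13,0.9,0,0,0,0,-0.13,0.9,0,0,0,0,-0.13,0.9,0,0,0,0,-0.13,0.9,0,0,0,0,-0.13,0.9,0,0,0,0,-0.13,0.9,0,0,0,0,-0.13,0.9,0,0,0,0,-0.13,0.9,0,0,0,0,-0.13,0.9,0,0,0,0,-0.13,0.9,0,0,0,0,-0.13,0.9,0,0,0,0,-0.13,0.9,0,0,0,0,-0.13,0.9,0,0,0,0,-0.13,0.9,0,0,0,0,-0.13,0.9,0,0,0,0,-0.13,0.9,0,0,0,0,-0.13,0.9,0,0,0,0]'

```text
clock: 10.25
position: [0.5406, -0.1386, 0.2833]
ee_rot: [-0.001, 0.995, 0.098, -0.002]
contact_force: [0.1, 0.7, -3.8]
width: 0.0146
```

Call:
apply_moves --commands '[-0.13,0.9,0,0,0,0,-0.13,0.8,0,0,0,0,0,0,0.6,0,0,0.26,0,0,0.6,0,0,0.26,0,0,0,0,0,0,0,0,0,0,0,0]'

```text
clock: 10.85
position: [0.5432, -0.1891, 0.2481]
ee_rot: [-0.001, 0.998, 0.059, -0.001]
contact_force: [0.0, 0.0, -3.8]
width: 0.0146
```

```bash
cat > st.py <<'E'
from h import *
s=manip.get_state(); q=s['ee_rot']; M=R.from_quat([q[1],q[2],q[3],q[0]]).as_matrix(); print(s['clock'],s['position'].round(4),'yaw',np.arctan2(M[1,0],M[0,0]).round(3),'z',M[:,2].round(4),'q6',s['qpos'][5].round(3),s['contact_force'].round(1),s['moment'].round(3),s['width'].round(4))
E
python3 st.py; python3 - <<'E'
from h import *
w,s=snap('wrist','w5'),snap('scene','s5'); p=w['state']['position']; q=w['state']['ee_rot']; M=R.from_quat([q[1],q[2],q[3],q[0]]).as_matrix()
P=[.5431,-.1906,.0854]
def hx(r,h): return [p+M@np.array([r*np.cos(a),r*np.sin(a),h]) for a in np.pi/6+np.arange(6)*np.pi/3]
def hp(): return [np.array(P)+.02425*np.array([np.cos(a+.117),np.sin(a+.117),0]) for a in np.pi/6+np.arange(6)*np.pi/3]
out=[]
for im,x,y,W,H,k in((s,130,270,90,120,5),(w,240,150,80,120,5)):
  a=cv2.resize(im['frame'][y:y+H,x:x+W],(W*k,H*k),interpolation=cv2.INTER_CUBIC)
  for pts,c in((hx(.0127,.092),(255,0,0)),(hx(.00866,.098),(255,0,0)),(hp(),(0,160,0))):
    Q=np.array([proj(im,z) for z in pts]); Q=((Q-[x-.4,y-.4])*k).astype(int); cv2.polylines(a,[Q],True,c,1)
  out.append(a)
o=np.hstack(out); print(o.shape); cv2.imwrite('pics/c5.png',o[:,:800,::-1])
E
```

```text
(600, 850, 3)Traceback (most recent call last):
  File "st.py", line 2, in <module>
    s=manip.get_state(); q=s['ee_rot']; M=R.from_quat([q[1],q[2],q[3],q[0]]).as_matrix(); print(s['clock'],s['position'].round(4),'yaw',np.arctan2(M[1,0],M[0,0]).round(3),'z',M[:,2].round(4),'q6',s['qpos'][5].round(3),s['contact_force'].round(1),s['moment'].round(3),s['width'].round(4))
                                                                                                                                                                                                                                                                           ^^^^^^^^^^^^^^^^
AttributeError: 'float' object has no attribute 'round'
```

View pics/c5.png

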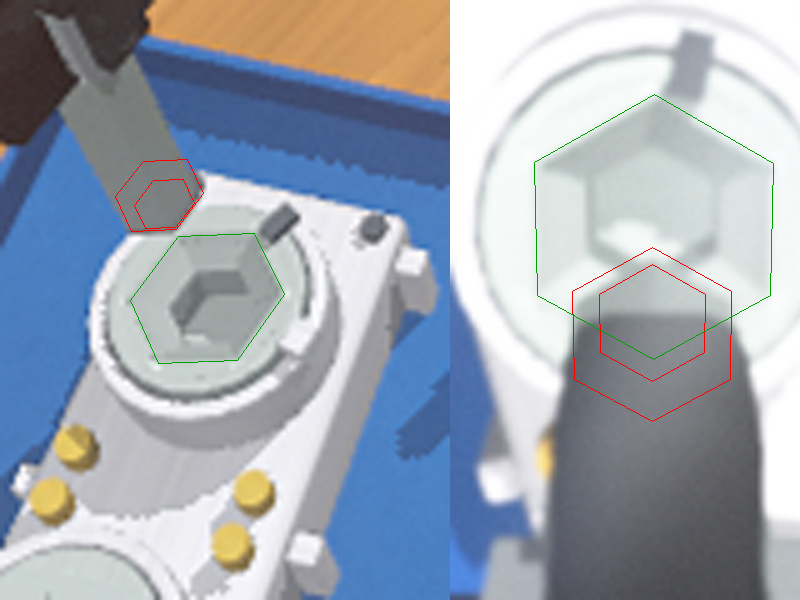

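The overlays match on both the plug (green) and the foot (red), so I'm descending: first to the countersink, then in small steps watching the force.

Call:
apply_moves --commands '[0,0,0.7,0,0,0,0,0,0.7,0,0,0,0,0,0.7,0,0,0,0,0,0.1,0,0,0,0,0,0.1,0,0,0,0,0,0,0,0,0]'

```text
clock: 11.55
position: [0.5446, -0.1897, 0.1814]
ee_rot: [0.001, 0.998, 0.059, 0.001]
contact_force: [-0.7, -0.8, -3.4]
width: 0.0145
```

Call:
apply_moves --commands '[0,0,0.1,0,0,0,0,0,0.1,0,0,0,0,0,0.1,0,0,0]'

```text
clock: 11.85
position: [0.544, -0.1895, 0.1716]
ee_rot: [0.0, 0.998, 0.059, 0.0]
contact_force: [1.1, -0.4, -4.3]
width: 0.0144
```

```bash
sed -i "s/s\['width'\].round(4)/round(s['width'],4)/" st.py; python3 st.py
```

```text
11.85 [ 0.544  -0.1895  0.1716] yaw 0.118 z [ 8.e-04 -5.e-04 -1.e+00] q6 -0.574 [ 1.1 -0.4 -4.3] [0.028 0.013 0.028] 0.0144
```

Call:
apply_moves --commands '[0,0,0.1,0,0,0,0,0,0.1,0,0,0,0,0,0,0,0,0]'

```text
clock: 12.15
position: [0.5435, -0.1892, 0.1646]
ee_rot: [-0.0, 0.998, 0.059, -0.0]
contact_force: [0.2, 0.7, -4.2]
width: 0.0147
```

Call:
apply_moves --commands '[0,0,0.1,0,0,0,0,0,0.1,0,0,0,0,0,0,0,0,0]'

```text
clock: 12.45
position: [0.5435, -0.1893, 0.1586]
ee_rot: [-0.0, 0.998, 0.059, -0.0]
contact_force: [-1.3, -0.7, -4.4]
width: 0.0145
```

Call:
apply_moves --commands '[0,0,0.1,0,0,0,0,0,0,0,0,0]'

```text
clock: 12.65
position: [0.5435, -0.1894, 0.1558]
ee_rot: [-0.0, 0.998, 0.059, -0.0]
contact_force: [-0.6, 0.4, -5.3]
width: 0.0143
```

```bash
python3 st.py
```

```text
12.65 [ 0.5435 -0.1894  0.1558] yaw 0.118 z [-8.e-04  1.e-04 -1.e+00] q6 -0.574 [-0.6  0.4 -5.3] [-0.066  0.305 -0.043] 0.0143
```

Slipping in freely; continuing in 1.5 mm steps until the floor pushes back.

Call:
apply_moves --commands '[0,0,0.05,0,0,0,0,0,0,0,0,0]'

```text
clock: 12.85
position: [0.5437, -0.1894, 0.1552]
ee_rot: [0.0, 0.998, 0.059, -0.0]
contact_force: [-2.7, -0.9, -1.0]
width: 0.0145
```

Call:
apply_moves --commands '[0,0,0.05,0,0,0,0,0,0,0,0,0]'

```text
clock: 13.05
position: [0.5438, -0.1896, 0.1551]
ee_rot: [0.0, 0.998, 0.059, 0.0]
contact_force: [-3.5, 1.0, 6.9]
width: 0.0147
```

```bash
python3 st.py
```

```text
13.05 [ 0.5438 -0.1896  0.1551] yaw 0.118 z [ 8.e-04 -9.e-04 -1.e+00] q6 -0.574 [-3.5  1.   6.9] [0.176 1.015 0.025] 0.0147
```

Call:
apply_moves --commands '[-0.03,0,0.04,0,0,0,0,0,0,0,0,0]'

```text
clock: 13.25
position: [0.5436, -0.1897, 0.1551]
ee_rot: [0.001, 0.998, 0.059, 0.002]
contact_force: [-5.2, 1.2, 11.0]
width: 0.0146
```

```bash
python3 st.py; python3 - <<'E'
from h import *
w,s=snap('wrist','w6'),snap('scene','s6')
a=cv2.resize(s['frame'][265:365,120:210],(405,450),interpolation=cv2.INTER_CUBIC)
b=cv2.resize(w['frame'][150:270,230:330],(375,450),interpolation=cv2.INTER_CUBIC)
cv2.imwrite('pics/c6.png',np.hstack([a,b])[:,:,::-1])
E
```

```text
13.25 [ 0.5436 -0.1897  0.1551] yaw 0.118 z [ 0.0031 -0.0013 -1.    ] q6 -0.575 [-5.2  1.2 11. ] [ 0.368  1.06  -0.022] 0.0146
```

View pics/c6.png

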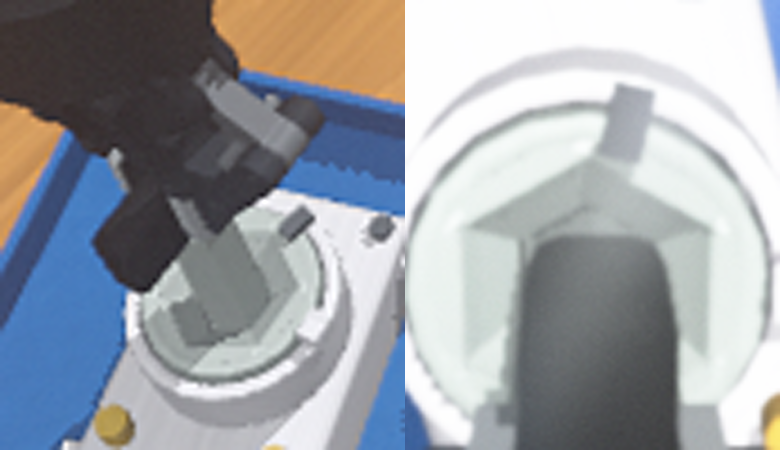

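Foot is inside the recess: contact at TCP 0.155 puts the foot at 0.0565, against an expected floor of 0.0564, so the key is home. Easing the pressure slightly and turning clockwise (positive tool z).

Call:
apply_moves --commands '[0,0,-0.03,0,0,0.3,0,0,0,0,0,0.5,0,0,0,0,0,0.5,0,0,0,0,0,0.5,0,0,0,0,0,0.5,0,0,0,0,0,0]'

```text
clock: 13.95
position: [0.5432, -0.1897, 0.1551]
ee_rot: [0.0, 0.994, -0.114, 0.001]
contact_force: [-4.1, 0.7, 8.1]
width: 0.015
```

```bash
python3 st.py
```

```text
13.95 [ 0.5432 -0.1897  0.1551] yaw -0.228 z [ 0.0017 -0.0011 -1.    ] q6 -0.229 [-4.1  0.7  8.1] [0.207 0.976 0.018] 0.015
```

Call:
apply_moves --commands '[0,0,0,0,0,0.5,0,0,0,0,0,0.5,0,0,0,0,0,0.5,0,0,0,0,0,0.5,0,0,0,0,0,0.5,0,0,0,0,0,0.5,0,0,0,0,0,0.5]'

```text
clock: 14.65
position: [0.5436, -0.19, 0.1551]
ee_rot: [0.0, 0.93, -0.368, 0.002]
contact_force: [-2.9, -0.4, 6.3]
width: 0.0146
```

```bash
python3 st.py; python3 - <<'E'
from h import *
w,s=snap('wrist','w7'),snap('scene','s7')
a=cv2.resize(s['frame'][265:365,120:210],(405,450),interpolation=cv2.INTER_CUBIC)
b=cv2.resize(w['frame'][150:270,230:330],(375,450),interpolation=cv2.INTER_CUBIC)
cv2.imwrite('pics/c7.png',np.hstack([a,b])[:,:,::-1])
E
```

```text
14.65 [ 0.5436 -0.19    0.1551] yaw -0.755 z [ 0.0026 -0.0018 -1.    ] q6 0.298 [-2.9 -0.4  6.3] [0.108 0.748 0.109] 0.0146
```

View pics/c7.png

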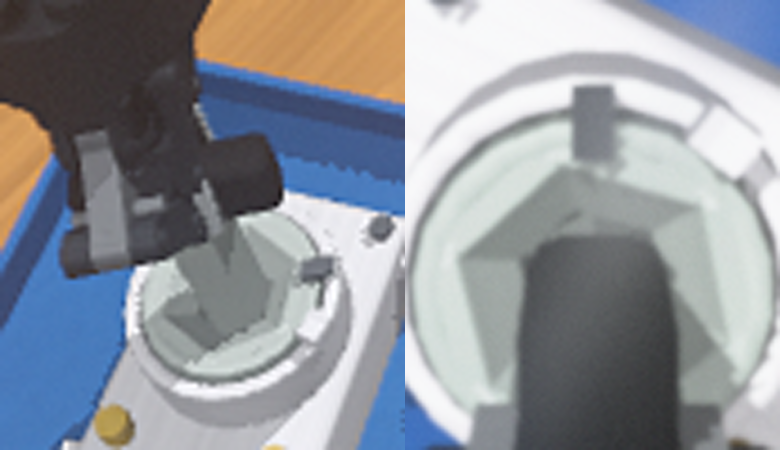

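The plug follows: the ear is at (594,125) and the lug at (725,140) in the crop, with about 0.4 rad left. Continuing with smaller steps.

Call:
apply_moves --commands '[0,0,0,0,0,0.5,0,0,0,0,0,0.5,0,0,0,0,0,0.5,0,0,0,0,0,0.4,0,0,0,0,0,0]'

```text
clock: 15.25
position: [0.5438, -0.1903, 0.1551]
ee_rot: [0.0, 0.868, -0.496, 0.002]
contact_force: [-2.8, -0.3, 6.5]
width: 0.0144
```

```bash
python3 st.py
```

```text
15.25 [ 0.5438 -0.1903  0.1551] yaw -1.038 z [ 0.0029 -0.0022 -1.    ] q6 0.581 [-2.8 -0.3  6.5] [-0.064  0.722  0.095] 0.0144
```

Call:
apply_moves --commands '[0,0,0,0,0,0.3,0,0,0,0,0,0.3,0,0,0,0,0,0]'

```text
clock: 15.55
position: [0.5438, -0.1904, 0.1551]
ee_rot: [0.0, 0.845, -0.534, 0.002]
contact_force: [-4.1, 0.5, 6.7]
width: 0.0149
```

```bash
python3 st.py
```

```text
15.55 [ 0.5438 -0.1904  0.1551] yaw -1.127 z [ 0.003  -0.0025 -1.    ] q6 0.671 [-4.1  0.5  6.7] [-0.12   0.706  0.066] 0.0149
```

Call:
apply_moves --commands '[0,0,0,0,0,0.3,0,0,0,0,0,0]'

```text
clock: 15.75
position: [0.5438, -0.1904, 0.1551]
ee_rot: [0.0, 0.833, -0.553, 0.002]
contact_force: [-2.4, -0.4, 6.5]
width: 0.0146
```

```bash
python3 st.py
```

```text
15.75 [ 0.5438 -0.1904  0.1551] yaw -1.172 z [ 0.003  -0.0026 -1.    ] q6 0.715 [-2.4 -0.4  6.5] [-0.097  0.727  0.162] 0.0146
```

Call:
apply_moves --commands '[0,0,0,0,0,0.3,0,0,0,0,0,0]'

```text
clock: 15.95
position: [0.5438, -0.1905, 0.1551]
ee_rot: [0.0, 0.821, -0.571, 0.002]
contact_force: [-4.4, 0.3, 6.9]
width: 0.0147
```

```bash
python3 st.py
```

```text
15.95 [ 0.5438 -0.1905  0.1551] yaw -1.216 z [ 0.0029 -0.0028 -1.    ] q6 0.76 [-4.4  0.3  6.9] [-0.105  0.73   0.326] 0.0147
```

Call:
apply_moves --commands '[0,0,0,0,0,0.3,0,0,0,0,0,0]'

```text
clock: 16.15
position: [0.5438, -0.1905, 0.1551]
ee_rot: [0.0, 0.808, -0.589, 0.002]
contact_force: [-2.6, -0.2, 6.1]
width: 0.0143
```

```bash
python3 st.py
```

```text
16.15 [ 0.5438 -0.1905  0.1551] yaw -1.26 z [ 0.0029 -0.0031 -1.    ] q6 0.804 [-2.6 -0.2  6.1] [-0.129  0.769  0.58 ] 0.0143
```

Call:
apply_moves --commands '[0,0,0,0,0,0.3,0,0,0,0,0,0]'

```text
clock: 16.35
position: [0.5438, -0.1905, 0.1551]
ee_rot: [0.0, 0.795, -0.607, 0.002]
contact_force: [-3.0, -0.1, 6.8]
width: 0.0142
```

```bash
python3 st.py; python3 - <<'E'
from h import *
w,s=snap('wrist','w8'),snap('scene','s8')
a=cv2.resize(s['frame'][265:365,120:210],(405,450),interpolation=cv2.INTER_CUBIC)
b=cv2.resize(w['frame'][150:270,230:330],(375,450),interpolation=cv2.INTER_CUBIC)
cv2.imwrite('pics/c8.png',np.hstack([a,b])[:,:,::-1])
E
```

```text
16.35 [ 0.5438 -0.1905  0.1551] yaw -1.305 z [ 0.0028 -0.0033 -1.    ] q6 0.849 [-3.  -0.1  6.8] [-0.121  0.7    0.634] 0.0142
```

View pics/c8.png

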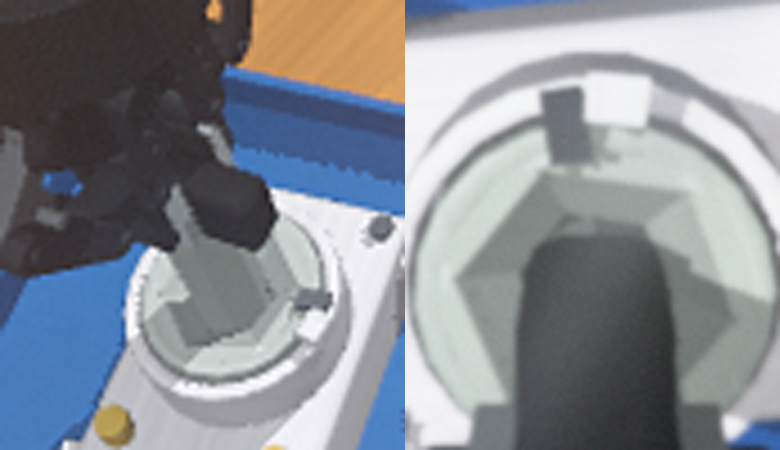

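The ear's edge (585) meets the lug's edge (587) and the moment rose from 0.1 to 0.63 N m, so the plug is at the stop. Unload slightly, release and rise straight up.

Call:
apply_moves --commands '[0,0,0,0,0,-0.3,0,0,0,0,0,0]'

```text
clock: 16.65
position: [0.5438, -0.1905, 0.1551]
ee_rot: [0.0, 0.808, -0.59, 0.002]
contact_force: [-3.0, -0.3, 6.8]
width: 0.0146
```

Call:
apply_moves --commands '[0,0,0,0,0,0,0,0,0,0,0,0,0,0,0,0,0,0,0,0,0,0,0,0,0,0,0,0,0,0,0,0,0,0,0,0,0,0,0,0,0,0,0,0,0,0,0,0]' --jaw 1

```text
clock: 17.45
position: [0.5429, -0.1895, 0.153]
ee_rot: [0.0, 0.807, -0.59, 0.0]
contact_force: [0.7, 0.8, 0.5]
width: 0.0853
```

Call:
apply_moves --commands '[0,0,-0.2,0,0,0,0,0,-0.4,0,0,0,0,0,-0.6,0,0,0,0,0,-0.6,0,0,0,0,0,-0.6,0,0,0,0,0,-0.6,0,0,0,0,0,-0.6,0,0,0,0,0,0,0,0,0,0,0,0,0,0,0]'

```text
clock: 18.35
position: [0.543, -0.1896, 0.2616]
ee_rot: [-0.0, 0.807, -0.59, 0.001]
contact_force: [0.1, 0.3, -0.6]
width: 0.0856
```

```bash
python3 st.py; python3 - <<'E'
from h import *
w,s=snap('wrist','w9'),snap('scene','s9')
a=cv2.resize(s['frame'][255:365,110:210],(409,450),interpolation=cv2.INTER_CUBIC)
b=cv2.resize(w['frame'][130:280,215:345],(390,450),interpolation=cv2.INTER_CUBIC)
cv2.imwrite('pics/c9.png',np.hstack([a,b])[:,:,::-1])
E
```

```text
18.35 [ 0.543  -0.1896  0.2616] yaw -1.262 z [ 1.2e-03 -7.0e-04 -1.0e+00] q6 0.805 [ 0.1  0.3 -0.6] [-0.048 -0.061 -0.012] 0.0856
```

Viewer limit reached, so I'm checking numerically: the grip's position and orientation from the wrist camera, and whether the ear region moved between the last two scene pictures.

```bash
python3 - <<'E'
from h import *
w,s8,s9=load('w9'),load('s8'),load('s9')
g=w['frame'].max(2).astype(np.uint8); m=(g<95).astype(np.uint8)
n,l,st,c=cv2.connectedComponentsWithStats(m)
for i in range(1,n):
    if st[i,4]>150:
        rect=cv2.minAreaRect(np.argwhere(l==i)[:,::-1].astype(np.float32)); bx=cv2.boxPoints(rect)
        P=np.array([atz(w,*b,.178) for b in bx]); e=P[1]-P[0]; f=P[2]-P[1]
        print(st[i].tolist(),'centre',P.mean(0).round(4),'sides',np.linalg.norm(e).round(3),np.linalg.norm(f).round(3),'ang',np.arctan2(e[1],e[0]).round(3),np.arctan2(f[1],f[0]).round(3))
# ear area in scene crop (c8: ear ~ (317,300)/4.5+(120,265))
u,v=120+317/4.5,265+300/4.5
A=lambda s:s['frame'][int(v)-9:int(v)+10,int(u)-9:int(u)+10].astype(float)
print('diff',np.abs(A(s8)-A(s9)).mean())
for s in(s8,s9):
    d=A(s).max(2)<130; print('ear px',d.sum(),np.argwhere(d).mean(0))
E
```

```text
[173, 80, 35, 196, 570] centre [ 0.5492 -0.126   0.178 ] sides 0.005 0.129 ang -1.131 -2.761
[274, 234, 19, 28, 278] centre [ 0.5245 -0.2013  0.178 ] sides 0.023 0.01 ang -0.247 -1.875
[0, 272, 560, 148, 39731] centre [ 0.4453 -0.2201  0.178 ] sides 0.394 0.133 ang -1.262 -2.615
diff 3.78393351800554
ear px 16 [9.4375 8.75  ]
ear px 9 [10.11111111  8.44444444]
```

```bash
python3 - <<'E'
from h import *
w=load('w9'); g=cv2.cvtColor(w['frame'],cv2.COLOR_RGB2GRAY)
for yaw in(-1.26,-1.2,-1.305):
    c,s=np.cos(yaw),np.sin(yaw)
    print(yaw,[np.round(proj(w,np.array([.5431,-.1906,.1805])+np.array([c*a-s*b,s*a+c*b,0])),0).tolist() for a,b in((.008,.031),(-.008,.031),(-.008,-.031),(.008,-.031))])
for r in range(165,292,6): print(r,' '.join('%3d'%x for x in g[r,240:325:4]))
s=load('s9');g=cv2.cvtColor(s['frame'],cv2.COLOR_RGB2GRAY); h=cv2.cvtColor(load('s8')['frame'],cv2.COLOR_RGB2GRAY)
print('ear s8|s9')
for r in range(324,344,2): print(r,' '.join('%3d'%x for x in h[r,180:204:2]),' | ',' '.join('%3d'%x for x in g[r,180:204:2]))
E
```

```text
-1.26 [[294.0, 177.0], [269.0, 177.0], [270.0, 266.0], [293.0, 266.0]]
-1.2 [[291.0, 176.0], [266.0, 178.0], [273.0, 266.0], [296.0, 265.0]]
-1.305 [[296.0, 178.0], [271.0, 177.0], [268.0, 265.0], [291.0, 266.0]]
165 253 253 253 253 252 172 241 239 238 143 149 214 239 239 238 230 203 253 235 227 225 233
171 253 253 253 246 230 240 239 238 164 138 130 142 167 220 232 241 239 212 252 243 226 226
177 254 252 249 231 237 238 228 162 100  89  94 101 111 126 222 226 238 240 198 253 222 222
183 253 253 208 240 238 201 159 163  93  98 103 110 121 127 214 222 236 240 235 245 248 221
189 253 254 187 240 226 177 180 153  92  98 106 115 124 132 168 179 216 239 240 204 251 223
195 254 254 195 238 239 186 181 173  93 101 109 119 127 129 166 171 165 187 190 197 245 224
201 254 252 246 238 237 233 178 173  98 108 114 121 127 128 157 164 183 188 179 218 216 221
207 253 253 253 223 238 238 200 230 106 109 118 121 122 119 184 190 188 184 196 222 223 148
213 253 254 254 253 235 237 243 236 107 110 116 120 118 114 193 188 176 209 220 221 222 166
219 129 195 253 253 252 253 239 233 110 110 114 115 115 105
[... 1486 characters left out ...]
 123 248 160 222 236 237  |  110 163 172 128 123 121 122 221 162 224 239 239
332 159 161 209 118 123 120 110 212 160 219 237 233  |  162 162 211 111 125 122 112 214 161 221 238 235
334 162 190 169 156 211 240 173 189 159 200 238 230  |  165 194 172 159 214 242 140 191 163 202 240 232
336 169 208 186 206 243 240 226 158 160 214 237 210  |  172 210 192 208 245 243 228 161 162 218 238 211
338 207 193 207 237 242 246 166 155 157 230 232 171  |  209 211 210 239 244 248 169 159 159 233 234 176
340 207 205 205 132 184 196 147 158 155 236 227 157  |  210 209 196 135 187 200 149 159 156 239 229 161
342 207 192 119 183 195 160 155 155 146 236 199 155  |  210 194 121 186 197 163 158 158 149 237 202 159
```

The grip sits within about 3 px of the upright, fully seated model, and the ear has not moved since it reached the stop. Handing in.

```bash
python3 -c "
from rig import manip
print(manip.get_state()['clock']); print(manip.sign_off())"
```

```text
18.45
the job is handed in; nothing more can be done
None
```

I put the thickest T-key fully home in the hex plug, turned it clockwise to the stop, and left it standing there. I handed the job in at 18.45 s, and no verdict is reported.

- **Seating:** I seated the key before turning anything. It stopped with its foot at about z = 0.0565 m, against an estimated recess floor of 0.0564 m.
- **Stop:** The last enlarged picture showed the ear against the lug. The turning moment also rose from about 0.1 to 0.63 N m.
- **Release:** After I let go and raised the gripper, contact force was about zero. The key's grip was within about 3 pixels of where an upright, seated key should appear, and the ear had not moved.
- **Not checked by eye:** The 12-picture limit was used up, so I checked the released key from pixel values only. My first automatic attempt to pick out the grip gave only fragments. The direct brightness comparison that followed agreed with the model.

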